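Press the sections of a dental model home in order

ROBOT

A 6-joint arm with a two-finger parallel gripper is mounted at the origin on the work surface. World frame = base frame: x ahead of the robot, y to its left, z up, the work surface at z = 0. Lengths are in m, angles in rad, forces in N, time in s.
With the tool pointing down it reaches from about 0.35 to 0.775 m from the base axis. Payload 5.5 kg.
Tool frame: the origin (TCP) lies at the very end of the fingers, on their centre line; the grasp point (between the pads) lies 19 mm behind it (grip_point_offset is the distance from the TCP to the grasp point, in m); z points along the fingers, y is the direction in which the jaws open and shut (so a half turn about z gives the same grasp; the last joint's range is limited). The gripper opens to 85 mm and grips with 20 to 120 N. Pads are 22 mm wide; open, the fingers measure 114 mm over their backs; the gripper's body (76 mm by 85 mm) begins 54 mm behind the grasp point. The pads swing forward as they close: fully open they stand 13 mm farther back than shut.
Start: joints at [-1.39, 0.313, 0.046, 1.304, 0, 1.431], TCP at [0.181, -0.546, 0.231] pointing down, gripper open.
Joint ranges: [-2.76, 2.76], [-0.86, 1.69], [-1.03, 1.26], [-2.2, 2.34], [-1.47, 1.5], [-3.14, 3.14]. Speed limits (rad/s): [2.57, 2.57, 3.14, 3.14, 3.14, 3.14].

INTERFACE

Orientations are given as a unit quaternion [w, x, y, z].
In Python, from workcell import * gives the robot as it stands.
- The arm moves only by the shell command python3 -m crank 'ROWS' [OPENING] [FORCE]. ROWS is a JSON object of lists of equal length, an entry for each row: "travel": the shift along the tool's x, y, z in units of 40 mm (1.0 is 40 mm), a list of three; "turn": the turn about the tool's z in rad. In form: {"travel": [[x, y, z], ...], "turn": [turn, ...]}. A call has 1 to 5 rows; each row is the pose to reach, as a shift and turn from the pose commanded when the call began, along the tool's axes at that moment; what a row does not reach only later rows make up. A row lasts 1/12 s, in which the tool goes at most 41.7 mm and 7.16 degrees, less where a joint would pass 70% of its speed; a pose out of reach is approached as far as the arm can. A call with a gripper value outside its range is refused whole. OPENING is the finger opening in mm, from 0 to 85.4, set as the call begins (- or left out, the last holds). The fingers move at their own pace and stop on an object; FORCE is the grip in N (left out, the last holds). Time passes only in rows, so rows that repeat a pose let the fingers close. It gives the time, the measured TCP pose, the force and the opening at its end, in the units of the state.
- get_state(): the state, without advancing time (a new reading comes with each control period).
- read_camera(name): name is "scene" or "top" or "wrist"; returns a dict with "image" (420x560x3 uint8, red, green, blue), "K" (3x3 intrinsics, pixels), "R" (3x3) and "t" (3): a world point X has camera coordinates R X + t. Camera axes: x right, y down, z forward; pixel columns grow to the right and rows downward; lengths in m; the calibration is good to about 2 mm. The wrist camera is an equidistant fisheye: a pixel r from the principal point sees the ray r / f radians off the axis. A picture is of the moment at which its call begins. There is no depth.
- hand_in(): hands the job in, once; it reports no verdict.
The state is a dict: "clock": time; "joint_pos": joint angles; "qvel": joint speeds; "tau": joint torques, N m; "tcp_pos": TCP position; "orientation": TCP orientation; "wrist_force": force on the tool from outside, world axes, zero at the start; "ft_torque": the same for the moment, N m; "finger_gap": finger opening in m.
Only numpy, scipy, OpenCV 4.12 (cv2) and the standard library are available. Lean on these libraries where they do the work, as an engineer would, in place of code of your own. Each camera call takes 0.05 s, during which the arm holds its last target. There are 200 camera calls.

TASK

The grey stone dental model on the rubber cushion is sawn into three pinned sections that stand a little proud of their base plate. With the fingertips, press them down lightly from above, one after the other, until each sits fully home: first the curved front section, then the long rear section, last the short rear section. Press gently, do not press a section down before its turn, do not draw any section up off the plate, and leave everything else on the bench where it is.

Things in the scene. Friction and masses are not known exactly. Their poses are not given: they have to be found in the camera images.
- cushion: fixed flat black rubber cushion 100 x 94 mm, 14 mm thick, at any yaw, carrying the model; origin under its centre on the bench, z up, x towards the open back of the tooth arch: the front teeth are at its -x side
- base_plate: grey plastic plate 86 x 80 x 14 mm on the cushion, origin under its centre, its top 28 mm above the bench. Yields straight down under a press (from about 1.7 N, then 2.5 N per mm, at most 6 mm, at about 17 N) and comes back up. On it stand the three sections of a grey stone dental arch, 26 mm high to the tooth tops, at least 3 mm apart, on brass pins
- front_section_top (a point): top of the two middle front teeth of the curved front section (six teeth, 53 mm across the arch, teeth 7 mm deep), the place to press; 62 mm above the bench while proud by 8 mm, 54 mm when home. Moves with the section; x, y, z axes as the cushion's
- long_section_top (a point): middle of the tooth tops of the long straight rear section (four teeth, 42 x 16 mm), at the cushion's +y side, the place to press; 62 mm above the bench while proud by 8 mm, 54 mm when home. Moves with the section
- short_section_top (a point): middle of the tooth tops of the short straight rear section (two teeth, 22 x 16 mm), at the cushion's -y side, the place to press; 62 mm above the bench while proud by 8 mm, 54 mm when home. Moves with the section
- front_section (a joint): height of the curved front section on its pins, in m: 0 = standing 8 mm proud of the base plate, 0.008 = fully home on the plate (hard stop); starts between 0 and 0.002, negative when drawn up off the plate. It grows as the section is pressed down; a stiff fit, it takes about 2.5 N to slide, stays where it is left and does not spring back
- long_section (a joint): height of the long rear section on its pins, in m: 0 = standing 8 mm proud of the base plate, 0.008 = fully home on the plate (hard stop); starts between 0 and 0.002, negative when drawn up off the plate. It grows as the section is pressed down; a stiff fit, it takes about 2.5 N to slide, stays where it is left and does not spring back
- short_section (a joint): height of the short rear section on its pins, in m: 0 = standing 8 mm proud of the base plate, 0.008 = fully home on the plate (hard stop); starts between 0 and 0.002, negative when drawn up off the plate. It grows as the section is pressed down; a stiff fit, it takes about 2.5 N to slide, stays where it is left and does not spring back
- wax_cast: loose plaster cast 62 x 60 mm, 33 mm high, with a red wax horseshoe rim; origin under its centre; only to be left alone
- wax_knife: loose wax knife with a dark wooden handle and a steel blade, 168 mm long, 11 mm thick, lying along its own x; only to be left alone
- tooth_die: loose single grey stone tooth on a round stump, 18 mm across, 31 mm high; origin under its centre; only to be left alone
- green_bowl: loose green mixing bowl, 110 mm across, 60 mm high; origin under its centre; only to be left alone
- blue_bowl: loose blue mixing bowl, 116 mm across, 85 mm high; origin under its centre; only to be left alone
- jar: loose amber jar, 60 mm across, 70 mm high; origin under its centre; only to be left alone
- brush: loose brush 170 mm long lying along its own x; only to be left alone

How it is judged:
On the way, in this order (a step that is already met when the one before it is completed fails the run):
1. the curved front section is pressed home (value of joint front_section above 0.0068 m), for 0.1 s.
2. the long rear section is pressed home (value of joint long_section above 0.0068 m), for 0.1 s.
3. the short rear section is pressed home (value of joint short_section above 0.0068 m), for 0.1 s.
At the end, for the whole second after the job is handed in: All three sections rest within 1.2 mm of fully home on the base plate (joint above 0.0068 m) and every loose thing is within 20 mm of where it began (value of joint each of front_section, long_section, short_section above 0.0068 m and velocity of joint each of front_section, long_section, short_section below 0.005 m/s and distance of each of wax_cast, wax_knife, tooth_die, green_bowl, blue_bowl, jar, brush from where it was at the start of the episode below 0.02 m); the robot touches nothing.
It fails at once if the model is pressed hard (over 15 N) (contact force between any of the fingers, the arm and cushion above 15 N).
It fails at once if the long rear section is pressed down (past 4 mm of its travel) before the front section is home (value of joint long_section above 0.004 m and not (value of joint front_section above 0.0068 m)).
It fails at once if the short rear section is pressed down (past 4 mm of its travel) before the long rear section is home (value of joint short_section above 0.004 m and not (value of joint long_section above 0.0068 m)).
It fails at once if a section is drawn up off the plate by more than 3 mm (value of joint any of front_section, long_section, short_section below -0.003 m).
It fails at once if a bystander is moved by more than 20 mm, lifted or tipped out of place (distance of any of wax_cast, wax_knife, tooth_die, green_bowl, blue_bowl, jar, brush from where it was at the start of the episode above 0.02 m).
It also fails if it takes over 45 s, if anything falls off the work surface, if the arm or the gripper's body presses on something with over 40 N, if the wrist force passes 120 N, or if a joint passes its speed limit or range.

## Working session

There is one attempt and no reset: what is moved stays moved. The work goes in short steps, Python scripts to look and compute and a shell command to move; the robot and the scene stay as the last step left them, time stands still between calls to the robot, and variables do not carry over. Pictures are saved under pics/ and viewed, about 8 in all and at most 12, crops included, and the job is handed in when it is done.

```bash
mkdir -p pics; ls; python3 - <<'E'
from workcell import *
import cv2,numpy as np
s=get_state();print(s)
for n in("scene","top"):
    c=read_camera(n);print(n,c["K"],c["R"],c["t"])
    cv2.imwrite(f"pics/{n}0.png",cv2.cvtColor(c["image"],cv2.COLOR_RGB2BGR))
E
```

```text
pics
{'clock': 0.0, 'joint_pos': array([-1.38959348e+00,  3.14066884e-01,  4.49838260e-02,  1.30359367e+00,
       -1.71456034e-05,  1.43120357e+00]), 'qvel': array([-0.0002518 , -0.00073316,  0.00089464, -0.00116796,  0.00036001,
       -0.00086066]), 'tau': array([-3.77429460e-04, -4.80621958e+01,  2.98535532e+01,  1.90247706e-02,
       -2.18700484e-04, -1.27643636e-05]), 'tcp_pos': array([ 0.18120762, -0.54516627,  0.23037303]), 'orientation': array([-9.39817413e-04,  9.87163390e-01,  1.59710855e-01, -2.81304175e-05]), 'wrist_force': array([ 0.23067563, -1.10638723, -0.67915286]), 'ft_torque': array([0.02051179, 0.02852817, 0.00461239]), 'finger_gap': 0.08517217841558908}
scene [[459.20197695   0.         275.379529  ]
 [  0.         459.20197695 211.94027506]
 [  0.           0.           1.        ]] [[-0.80798337  0.58906892  0.01267633]
 [ 0.42439286  0.59676375 -0.68100201]
 [-0.40872189 -0.54485855 -0.73217182]] [ 0.4354066  -0.18225047  1.37125278]
top [[421.11644045   0.         283.35751482]
 [  0.         421.11644045 211.10575488]
 [  0.           0.           1.        ]] [[ 0.01548757 -0.99986152 -0.00608867]
 [-0.98446477 -0.01418336 -0.17500844]
 [ 0.17489785  0.00870454 -0.98454811]] [-0.01456798  0.55533925  0.99741371]
```

View pics/top0.png

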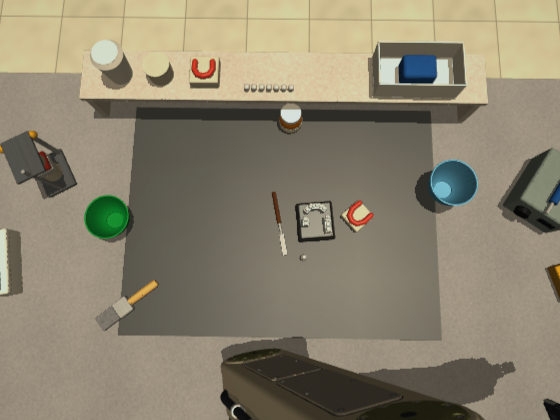

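View pics/scene0.png

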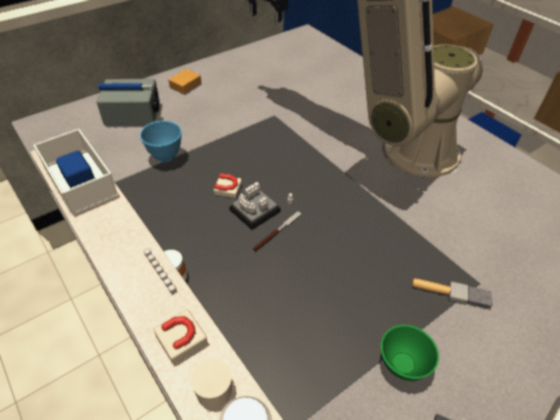

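The top view shows the model at about (315,221), the wax cast at (357,215), the knife at (279,223) and the tooth die at (304,257). Next I'll take an enlarged crop of the model.

```bash
cat > h.py <<'E'
import cv2,numpy as np
from workcell import *
def back(c,uv,z):
    d=c["R"].T@np.linalg.solve(c["K"],[uv[0],uv[1],1.]); o=-c["R"].T@c["t"]
    return o+d*(z-o[2])/d[2]
def proj(c,X):
    p=c["K"]@(c["R"]@np.asarray(X)+c["t"]); return p[:2]/p[2]
E
python3 - <<'E'
from h import *
a=cv2.imread("pics/top0.png")[190:265,265:385]; b=cv2.imread("pics/scene0.png")[165:240,200:320]
cv2.imwrite("pics/crop0.png",cv2.resize(np.vstack([a]),None,fx=6.6,fy=6.6,interpolation=cv2.INTER_CUBIC))
c=read_camera("top")
for u in [(315,221),(279,223),(304,257)]: print(back(c,u,.03))
E
```

```text
[ 0.5346978  -0.08617773  0.03      ]
[0.52828555 0.00440343 0.03      ]
[ 0.44393679 -0.05910794  0.03      ]
```

View pics/crop0.png

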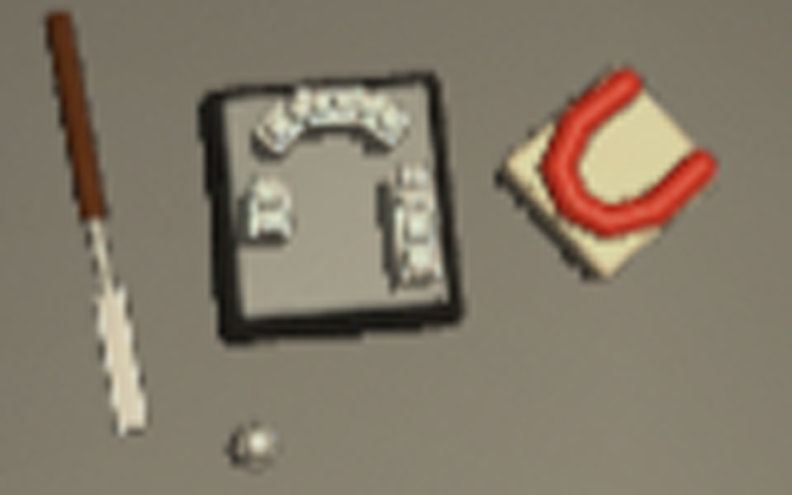

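The crop shows the front section's middle at crop (338,105), the long section at (414,228) and the short section at (270,210). The yaw is about 5° off 180°. I'll compute the targets and the shifts to reach them.

```bash
python3 - <<'E'
from h import *
c=read_camera("top"); s=get_state()
P={}
for n,u in dict(front=(338,105),long=(414,228),short=(270,210)).items():
    P[n]=back(c,(265+u[0]/6.6,190+u[1]/6.6),.061); print(n,P[n].round(4))
for u in [(207,95),(435,75),(458,315),(230,338)]: print(back(c,(265+u[0]/6.6,190+u[1]/6.6),.014).round(4))
q=s["orientation"];from scipy.spatial.transform import Rotation as R
M=R.from_quat([q[1],q[2],q[3],q[0]]).as_matrix();print(M.round(3))
d=P["front"]-s["tcp_pos"];d[2]=.11-s["tcp_pos"][2];print("rows to hover",(M.T@d/.04).round(3))
E
```

```text
front [ 0.5675 -0.087   0.061 ]
long [ 0.5216 -0.1151  0.061 ]
short [ 0.5276 -0.0619  0.061 ]
[ 0.5797 -0.0392  0.014 ]
[ 0.589  -0.1281  0.014 ]
[ 0.4949 -0.1366  0.014 ]
[ 0.4848 -0.049   0.014 ]
[[ 0.949  0.315 -0.   ]
 [ 0.315 -0.949  0.001]
 [ 0.    -0.001 -1.   ]]
rows to hover [12.777 -7.827  3.029]
```

```bash
python3 -m crank '{"travel": [[0.85,-0.52,0.1],[1.7,-1.04,0.2],[2.55,-1.56,0.3],[3.4,-2.08,0.4],[4.25,-2.6,0.5]], "turn": [0,0,0,0,0]}' 0 20; python3 -m crank '{"travel": [[0.85,-0.52,0.1],[1.7,-1.04,0.2],[2.55,-1.56,0.3],[3.4,-2.08,0.4],[4.25,-2.6,0.5]], "turn": [0,0,0,0,0]}'; python3 -m crank '{"travel": [[0.85,-0.52,0.1],[1.7,-1.04,0.2],[2.55,-1.56,0.3],[3.4,-2.08,0.4],[3.4,-2.08,0.4]], "turn": [0.1,0.2,0.3,0.32,0.32]}'
```

```text
clock: 0.62
tcp_pos: [0.3105, -0.3919, 0.211]
orientation: [-0.0, 0.987, 0.159, 0.0]
wrist_force: [1.0, -0.8, 0.5]
finger_gap: 0.0256
clock: 1.03
tcp_pos: [0.4392, -0.2394, 0.1912]
orientation: [0.0, 0.987, 0.16, 0.0]
wrist_force: [-0.4, -0.8, -0.5]
finger_gap: 0.0002
clock: 1.45
tcp_pos: [0.5443, -0.114, 0.1742]
orientation: [-0.001, 1.0, 0.003, 0.001]
wrist_force: [-0.6, -1.0, 1.0]
finger_gap: -0.0
```

```bash
python3 - <<'E'
from h import *
c=read_camera("wrist");print(c["K"],c["R"].round(4).tolist(),c["t"]);np.savez("w.npz",**c)
cv2.imwrite("pics/w1.png",cv2.cvtColor(cv2.resize(c["image"],None,fx=1.4,fy=1.4),cv2.COLOR_RGB2BGR))
E
```

```text
[[325.1922621    0.         274.42282359]
 [  0.         325.1922621  210.94732514]
 [  0.           0.           1.        ]] [[0.0066, -1.0, -0.0033], [-0.9511, -0.0073, 0.3089], [-0.3089, 0.0011, -0.9511]] [-0.11706908  0.49552384  0.49484285]
```

View pics/w1.png

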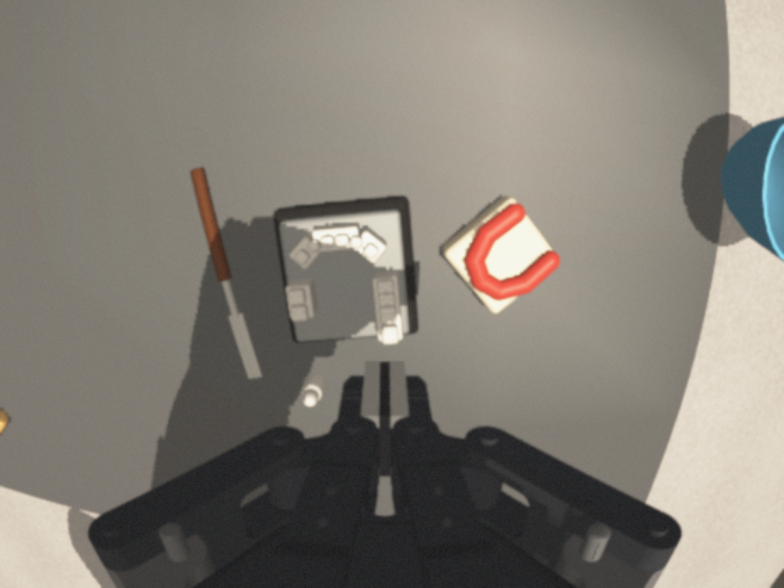

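In the wrist view, the front teeth middle is at (338,239), the long section's tops are around (387,307) and the short section's are around (299,300). I'll compare these with the top-camera positions.

```bash
python3 - <<'E'
from h import *
c=np.load("w.npz")
for n,u in dict(front=(338,239),long=(387,307),short=(299,300)).items():
    K=c["K"];q=np.array([(u[0]/1.4-K[0,2])/K[0,0],(u[1]/1.4-K[1,2])/K[1,1]]);th=np.hypot(*q)
    d=c["R"].T@np.r_[q/th*np.sin(th),np.cos(th)];o=-c["R"].T@c["t"]
    print(n,(o+d*(.061-o[2])/d[2]).round(4))
print(get_state()["tcp_pos"])
E
```

```text
front [ 0.5755 -0.087   0.061 ]
long [ 0.5344 -0.1154  0.061 ]
short [ 0.5384 -0.0625  0.061 ]
[ 0.54255078 -0.11617177  0.17439274]
```

```bash
cat >> h.py <<'E'
def wback(c,u,z):
    K=c["K"];q=np.array([(u[0]-K[0,2])/K[0,0],(u[1]-K[1,2])/K[1,1]]);th=np.hypot(*q)
    d=c["R"].T@np.r_[q/th*np.sin(th),np.cos(th)];o=-c["R"].T@c["t"]
    return o+d*(z-o[2])/d[2]
E
python3 - <<'E'
from h import *
c=np.load("w.npz");t=read_camera("top")
for u in [(276,212),(408,197),(418,332),(298,342)]: print(wback(c,np.array(u)/1.4,.014).round(4))
print(wback(c,np.array((312,385))/1.4,.031), back(t,(265+255/6.6,190+437/6.6),.031))
a=cv2.imread("pics/w1.png")[180:370,250:440]
b=cv2.cvtColor(t["image"],cv2.COLOR_RGB2BGR)[190:250,285:345]
print(get_state()["tcp_pos"])
cv2.imwrite("pics/c2.png",np.hstack([cv2.resize(cv2.cvtColor(c["image"],cv2.COLOR_RGB2BGR)[130:250,180:310],(520,480),interpolation=2)]))
E
```

```text
[ 0.5855 -0.0396  0.014 ]
[ 0.5952 -0.129   0.014 ]
[ 0.4988 -0.1382  0.014 ]
[ 0.4898 -0.0504  0.014 ]
[ 0.4633788  -0.06190551  0.031     ] [ 0.44580195 -0.05815134  0.031     ]
[ 0.54149002 -0.11772237  0.17461918]
```

View pics/c2.png

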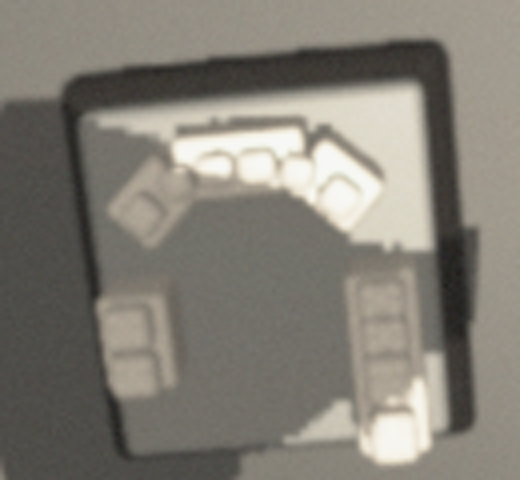

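The two cameras differ by about 6 mm in x, so I'll use the mean. That gives front (.571,-.087), long (.528,-.115) and short (.532,-.062). Next I'll hover low over the front section and check.

```bash
python3 -m crank '{"travel": [[0.4,-0.4,0.6],[0.75,-0.8,1.2],[0.75,-0.8,2.1],[0.75,-0.8,2.1],[0.75,-0.8,2.1]], "turn": [0,0,0,0,0]}'
python3 - <<'E'
from h import *
c=read_camera("wrist");s=get_state();print(s["tcp_pos"],s["wrist_force"],s["orientation"])
cv2.imwrite("pics/w3.png",cv2.cvtColor(cv2.resize(c["image"][120:330,150:400],(750,630*750//750),interpolation=2)[:600],cv2.COLOR_RGB2BGR))
np.savez("w3.npz",**c)
E
```

```text
clock: 1.97
tcp_pos: [0.5685, -0.0879, 0.0898]
orientation: [-0.001, 1.0, -0.0, -0.003]
wrist_force: [0.3, -0.9, -0.5]
finger_gap: -0.0001
[ 0.57017767 -0.08841559  0.09174238] [ 0.09878889 -0.27563772  0.8017637 ] [-1.97284905e-05  9.99999627e-01 -4.11971110e-04 -7.58505049e-04]
```

View pics/w3.png

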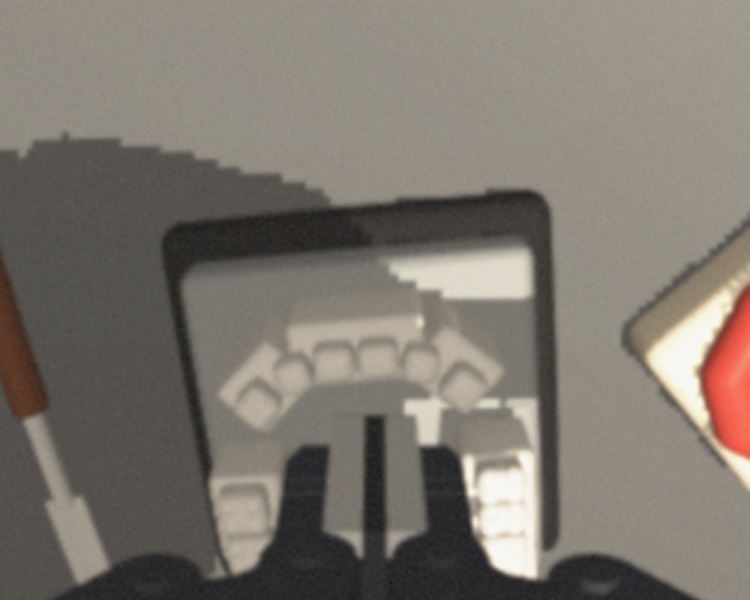

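```bash
python3 - <<'E'
from h import *
c=np.load("w3.npz")
f=lambda a,z:print(wback(c,(150+a[0]/3,120+a[1]/3),z).round(4))
f((356,358),.061)   # teeth
for a in [(330,415),(420,415)]: f(a,.0915) # finger tip front edge
for a in [(172,232),(540,195)]: f(a,.014)
E
```

```text
[ 0.576  -0.0845  0.061 ]
[ 0.5792 -0.0809  0.0915]
[ 0.5792 -0.0954  0.0915]
[ 0.5877 -0.0402  0.014 ]
[ 0.5966 -0.1265  0.014 ]
```

```bash
python3 -m crank '{"travel": [[0.1,-0.08,0.1],[0.1,-0.08,0.3],[0.1,-0.08,0.5],[0.1,-0.08,0.65],[0.1,-0.08,0.65]], "turn": [0,0,0,0,0]}'; python3 -m crank '{"travel": [[0,0,0.04],[0,0,0.08],[0,0,0.12],[0,0,0.16],[0,0,0.2]], "turn": [0,0,0,0,0]}'
```

```text
clock: 2.43
tcp_pos: [0.5741, -0.0839, 0.064]
orientation: [-0.0, 1.0, 0.0, -0.001]
wrist_force: [-0.1, 0.3, -0.3]
finger_gap: 0.0003
clock: 2.85
tcp_pos: [0.5754, -0.0841, 0.0576]
orientation: [0.0, 1.0, 0.0, 0.0]
wrist_force: [-0.3, -0.3, 2.9]
finger_gap: 0.0002
```

```bash
python3 -m crank '{"travel": [[0,0,0.03],[0,0,0.06],[0,0,0.09],[0,0,0.12],[0,0,0.14]], "turn": [0,0,0,0,0]}';python3 -m crank '{"travel": [[0,0,0],[0,0,0]], "turn": [0,0]}'
```

```text
clock: 3.27
tcp_pos: [0.5755, -0.0841, 0.052]
orientation: [0.0, 1.0, 0.0, 0.0]
wrist_force: [-2.1, 0.2, 6.6]
finger_gap: -0.0001
clock: 3.43
tcp_pos: [0.5755, -0.0841, 0.0522]
orientation: [0.0, 1.0, 0.0, 0.0]
wrist_force: [-0.3, 2.0, 6.3]
finger_gap: -0.0002
```

The front section is home: 6.5 N at z = 0.052 matches the plate's spring law. I'll lift off and move to the long section.

```bash
python3 -m crank '{"travel": [[0,0,-0.2],[0,0,-0.8],[-0.6,0.4,-0.8],[-1.12,0.78,-0.8],[-1.12,0.78,-0.8]], "turn": [0,0,0,0,0]}'
python3 - <<'E'
from h import *
c=read_camera("wrist");s=get_state();print(s["tcp_pos"],s["wrist_force"])
cv2.imwrite("pics/w4.png",cv2.cvtColor(cv2.resize(c["image"][100:300,150:400],(750,600),interpolation=2),cv2.COLOR_RGB2BGR))
np.savez("w4.npz",**c)
E
```

```text
clock: 3.85
tcp_pos: [0.5269, -0.1165, 0.0838]
orientation: [0.0, 1.0, -0.001, -0.002]
wrist_force: [-2.1, -0.5, -0.4]
finger_gap: -0.0001
[ 0.5285941  -0.11593872  0.08382476] [ 0.48100643  0.29729569 -0.253607  ]
```

View pics/w4.png

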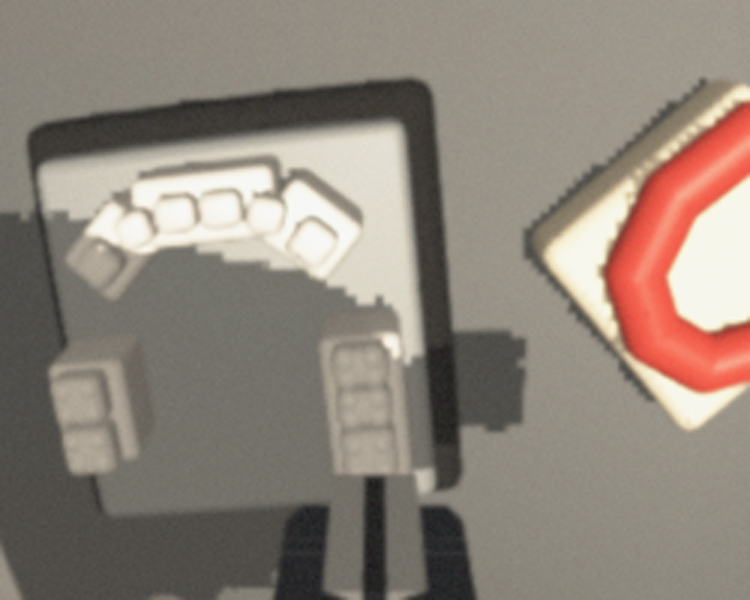

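The front section now sits low, while the long section (teeth from about (360,345), fourth hidden behind the fingers) and the short section (85,435) are still proud.

```bash
python3 - <<'E'
from h import *
c=np.load("w4.npz")
f=lambda a,z:print(wback(c,(150+a[0]/3,100+a[1]/3),z).round(4))
f((366,427),.061);f((84,422),.061);f((345,476),.0838);f((415,476),.0838)
E
```

```text
[ 0.5353 -0.1152  0.061 ]
[ 0.5359 -0.0614  0.061 ]
[ 0.5366 -0.1119  0.0838]
[ 0.5366 -0.1233  0.0838]
```

```bash
python3 -m crank '{"travel": [[0.12,-0.02,0.1],[0.12,-0.02,0.25],[0.12,-0.02,0.4],[0.12,-0.02,0.47],[0.12,-0.02,0.5]], "turn": [0,0,0,0,0]}'; python3 -m crank '{"travel": [[0,0,0.03],[0,0,0.06],[0,0,0.09],[0,0,0.12],[0,0,0.15]], "turn": [0,0,0,0,0]}'
```

```text
clock: 4.32
tcp_pos: [0.5348, -0.1138, 0.0623]
orientation: [-0.0, 1.0, 0.001, -0.001]
wrist_force: [-0.5, -0.2, -0.3]
finger_gap: -0.0
clock: 4.73
tcp_pos: [0.5354, -0.1144, 0.058]
orientation: [0.0, 1.0, 0.0, 0.0]
wrist_force: [-1.2, 1.5, 3.4]
finger_gap: -0.0
```

```bash
python3 -m crank '{"travel": [[0,0,0.03],[0,0,0.06],[0,0,0.09],[0,0,0.12],[0,0,0.15]], "turn": [0,0,0,0,0]}';python3 -m crank '{"travel": [[0,0,0],[0,0,0]], "turn": [0,0]}'
```

```text
clock: 5.15
tcp_pos: [0.5354, -0.1145, 0.052]
orientation: [0.0, 1.0, 0.0, 0.0]
wrist_force: [-1.8, 1.1, 6.8]
finger_gap: -0.0002
clock: 5.32
tcp_pos: [0.5354, -0.1145, 0.0521]
orientation: [0.0, 1.0, 0.0, 0.0]
wrist_force: [-1.2, 1.7, 6.5]
finger_gap: 0.0001
```

The long section is home too. On to the short one.

```bash
python3 -m crank '{"travel": [[0,0,-0.2],[0,0,-0.7],[0,-0.7,-0.7],[0,-1.32,-0.7],[0,-1.32,-0.7]], "turn": [0,0,0,0,0]}'; python3 -m crank '{"travel": [[0,0,0.1],[0,0,0.25],[0,0,0.37],[0,0,0.43],[0,0,0.43]], "turn": [0,0,0,0,0]}'; python3 -m crank '{"travel": [[0,0,0.03],[0,0,0.06],[0,0,0.09],[0,0,0.12],[0,0,0.15]], "turn": [0,0,0,0,0]}'
```

```text
clock: 5.73
tcp_pos: [0.5347, -0.0588, 0.0801]
orientation: [-0.001, 1.0, 0.002, -0.0]
wrist_force: [-0.1, 0.1, -0.4]
finger_gap: -0.0001
clock: 6.15
tcp_pos: [0.5346, -0.0623, 0.0614]
orientation: [-0.0, 1.0, -0.0, -0.001]
wrist_force: [-0.2, 0.3, -0.2]
finger_gap: -0.0001
clock: 6.57
tcp_pos: [0.5352, -0.062, 0.0566]
orientation: [0.0, 1.0, 0.0, 0.0]
wrist_force: [-1.1, -1.4, 1.8]
finger_gap: -0.0003
```

```bash
python3 -m crank '{"travel": [[0,0,0.03],[0,0,0.06],[0,0,0.09],[0,0,0.115],[0,0,0.115]], "turn": [0,0,0,0,0]}';python3 -m crank '{"travel": [[0,0,0],[0,0,0]], "turn": [0,0]}'
```

```text
clock: 6.98
tcp_pos: [0.5354, -0.0618, 0.0521]
orientation: [0.0, 1.0, 0.0, 0.0]
wrist_force: [-1.4, -1.4, 5.7]
finger_gap: 0.0002
clock: 7.15
tcp_pos: [0.5354, -0.0618, 0.0523]
orientation: [0.0, 1.0, 0.0, 0.0]
wrist_force: [-3.1, -1.1, 6.1]
finger_gap: -0.0
```

Home. I'll lift straight up, back off and check.

```bash
python3 -m crank '{"travel": [[0,0,-0.2],[0,0,-1],[0,0,-2],[-0.6,0,-2.6],[-1,0,-2.6]], "turn": [0,0,0,0,0]}'; python3 -m crank '{"travel": [[0,0,0],[0,0,0]], "turn": [0,0]}'
python3 - <<'E'
from h import *
c=read_camera("wrist");s=get_state();print(s["tcp_pos"],s["wrist_force"])
cv2.imwrite("pics/w5.png",cv2.cvtColor(cv2.resize(c["image"][100:300,150:400],(750,600),interpolation=2),cv2.COLOR_RGB2BGR))
E
```

```text
clock: 7.57
tcp_pos: [0.4979, -0.0622, 0.1615]
orientation: [0.001, 1.0, 0.001, 0.004]
wrist_force: [0.7, 0.8, 0.2]
finger_gap: -0.0003
clock: 7.73
tcp_pos: [0.4951, -0.0614, 0.1563]
orientation: [-0.0, 1.0, 0.0, 0.001]
wrist_force: [0.3, -0.9, -0.6]
finger_gap: -0.0001
[ 0.49538889 -0.06150628  0.15576471] [ 0.27294354  0.16477686 -0.61503642]
```

View pics/w5.png

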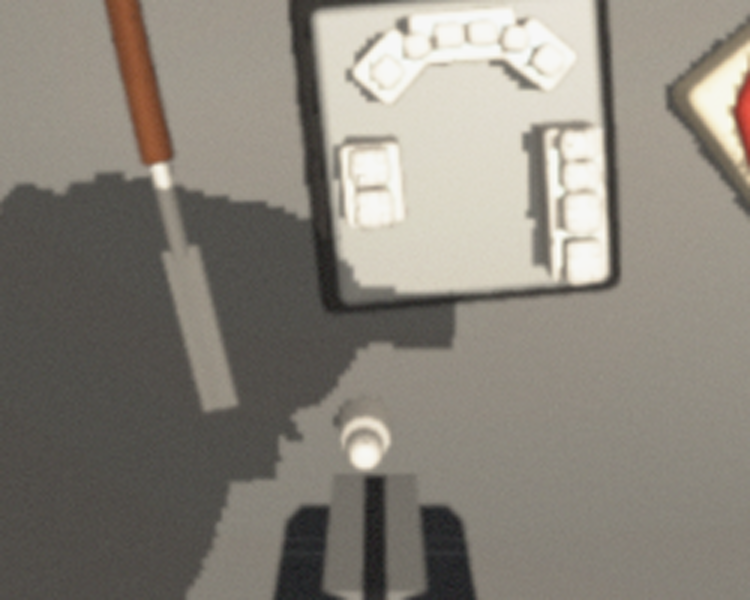

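All three sections sit low on the plate. The front teeth are at (465,35), the short section at (370,185) and the long section at (578,205). The knife and tooth die are undisturbed. Handing in.

```bash
python3 -c "
from workcell import *
print(hand_in())"
```

```text
the job is handed in; nothing more can be done
None
```

I pressed the three sections home with the closed fingertips, in the order front, long, short, and handed the job in at about 7.8 s; `hand_in()` gave no verdict.

- **Seating:** Each press ended with the fingertip at z ≈ 52 mm and a steady upward force of about 6 to 6.5 N. That matches a section on its hard stop with the plate pushed down about 2 mm. The highest upward force I read was 6.8 N, against the 15 N limit; I read it only at the end of each move.
- **Final picture:** The wrist view shows all three sections low on the plate. The knife and tooth die look undisturbed, the arm is clear and the wrist force is near zero.
- **Not checked:** The wax cast is only partly in that last picture. The bowls, jar and brush are outside it, but the arm stayed well away from them.
- **Disagreement:** The top and wrist cameras differed in x by 6 to 13 mm on the sections, and by about 18 mm on the tooth die. I corrected the front and long targets from a close wrist view before pressing. The short target came from the view taken over the long section.

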